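Put away the corner-clamping set

ROBOT

A 6-joint arm with a two-finger parallel gripper is mounted at the origin on the work surface; the furniture and walls round the work are solid. World frame = base frame: x ahead of the robot, y to its left, z up, the work surface at z = 0. Lengths are in m, angles in rad, forces in N, time in s.
With the tool pointing down it reaches from about 0.35 to 0.975 m from the base axis. Payload 4.9 kg.
Tool frame: the origin (TCP) lies on the centre line of the jaws, within the pads' length; the fingertips stand ahead of it and the grasp point (between the pads) is the TCP (manip.tip_extent is the z of the fingertips in the tool frame, in m); z points along the fingers, y is the line along which they close (so a half turn about z gives the same grasp; the last joint's range is limited). The gripper opens to 85 mm and grips with 20 to 120 N. Pads are 22 mm wide; open, the fingers measure 114 mm over their backs; the gripper's body (76 mm by 85 mm) begins 54 mm behind the grasp point. The pads swing forward as they close: fully open they stand 13 mm farther back than shut.
Start: joints at [1.217, 0.053, 1.613, -0, 1.476, -0.119], TCP at [0.145, 0.608, 0.25] pointing down, gripper open.
Joint ranges: [-3.01, 3.01], [-1.01, 2.22], [0.06, 2.58], [-1.02, 4.17], [0.09, 2.62], [-3.14, 3.14]. Speed limits (rad/s): [2.57, 2.57, 3.14, 3.14, 3.14, 3.14].

INTERFACE

Orientations are given as a unit quaternion [w, x, y, z].
In Python, from plant import manip gives the robot as it stands. The module is installed in compiled form; this text tells all that it offers.
- The arm moves only by the shell command python3 -m crank 'ROWS'. ROWS is a JSON list of rows, 1 to 5 of them, each of 7 numbers: the opening from 0.0 (shut) to 1.0 (fully open), then dx, dy, dz in m, then a rotation vector rx, ry, rz in rad; each row shifts and turns the commanded pose from where the row before left it, along the tool's axes as they then stand; what a row does not reach is not made up. A row lasts 1/8 s, in which the tool goes at most 0.0625 m and 0.188 rad, less where a joint would pass 70% of its speed; a pose out of reach is approached as far as the arm can. The fingers move at their own pace and stop on an object; the grip force is fixed at half the most. Time passes only in rows, so rows that do not move let the fingers close. It prints the time, the measured TCP pose, the force, the opening and the grip force at its end.
- manip.state(): the state, without advancing time (a new reading comes with each control period).
- manip.grab_frame(name): name is "side" or "top"; returns (picture, depth): 400x640x3 uint8, red, green, blue; 400x640 float32, m along the optical axis (not along the pixel's ray), 0 where there is no reading.
- manip.camera_params(name): a dict with "intrinsics" (3x3 intrinsics, pixels), "k1" (the pictures are not rectified: a ray, as slopes to the right and down, at radius r is drawn at 1 + k1 r^2 times it, then the intrinsics apply), "xyz" and "orientation" of the camera in the world. Camera axes: x right, y down, z forward; pixel columns grow to the right and rows downward; lengths in m; the calibration is good to about 2 mm. A picture is of the moment at which its call begins. camera_params takes no time and is no camera call.
- manip.job_done(): hands the job in; it is judged then, once.
Trained networks look in the newest picture that a camera, given by its name, has taken for a name from the list of things; names that differ only in an ending like _2 or _b are one class to them, and where a whole thing is asked for, a point or a joint stands for the part that bears it (a point fixed in the world has none). Each returns a list of dicts, best first, with "conf" (0 to 1); they miss things now and then, are a little off and sometimes report something else, mostly with a low value. They report only what shows in the picture. A call takes as long as a camera call.
- manip.look_for(camera, query): "extent" ([left, top, right, bottom] in pixels, round what is visible of it).
- manip.outline_of(camera, query): "region" (400x640 bool, what is visible of it) and "extent" ([left, top, right, bottom] in pixels, round what is visible of it).
- manip.mark_of(camera, query): "centre" ([row, column] in pixels: a listed point, or the origin of a listed thing).
The state is a dict: "time": time; "joint_pos": joint angles; "joint_vel": joint speeds; "joint_efforts": joint torques, N m; "tool_pos": TCP position; "tool_rot": TCP orientation; "contact_force": force on the tool from outside, world axes, zero at the start; "ft_torque": the same for the moment, N m; "gripper_width": opening from 0.0 (shut) to 1.0 (fully open); "grasp_force": force on a finger pad.
Only numpy, scipy, OpenCV 4.12 (cv2) and the standard library are available. Lean on these libraries where they do the work, as an engineer would, in place of code of your own. Each camera call takes 0.05 s, during which the arm holds its last target. There are 200 camera calls.

TASK

Put the carcass-clamping set away on the bench: lay both aluminium L-shaped squares flat inside the dark metal tray, turned so that they nest and neither lies on the other or on the rim, and stand the low carton in the wider wooden frame and the tall slim carton in the narrow wooden frame, each upright, fully down on the floor inside the rim. Let go of everything.

Things in the scene. Friction and masses are not known exactly. Their poses are not given: they have to be found in the camera images.
- square_a: One of two alike aluminium L-shaped clamping squares lying flat, 16 mm thick, 0.125 kg. Long leg 100 (x) x 22 (y) mm; the short leg, 22 mm wide, spans x = -50 to -28 mm and reaches to y = +43 mm (the long leg's edges are y = -11 and +11). Origin: underside, middle of the long leg, where to grip it across y. z up.
- square_b: The other of two alike aluminium L-shaped clamping squares lying flat, 16 mm thick, 0.125 kg. Long leg 100 (x) x 22 (y) mm; the short leg, 22 mm wide, spans x = -50 to -28 mm and reaches to y = +43 mm (the long leg's edges are y = -11 and +11). Origin: underside, middle of the long leg, where to grip it across y. z up.
- low_carton: Low teal carton, 51 (x) x 70 (y) x 35 (z) mm, lying on its largest side, which is how it stays. Origin: centre of its underside; z up. About 0.08 kg. Grip across x.
- tall_carton: Tall slim tan carton standing upright, 31 (x) x 85 (y) x 75 (z) mm. Origin: centre of its underside; z up. About 0.11 kg. Grip across x.
- square_tray: Shallow rectangular tray of dark metal for the two squares, 126 (x) x 106 (y) mm outside, 114 (x) x 94 (y) mm inside. Floor 4 mm, rim top 10 mm above the bench; rim 6 mm wide. Origin: under its centre, bench level; z up. Fixed. Squares fit nested: one at (0, -31 mm) with its axes along the tray's, the other at (0, +31 mm) turned half round.
- wide_frame: The wider wooden frame, for the low carton: light plywood floor, brown rim; 79 (x) x 98 (y) mm outside, 67 (x) x 86 (y) mm inside. Floor 4 mm, rim top 10 mm above the bench; rim 6 mm wide. Origin: under its centre, bench level; z up. Fixed.
- narrow_frame: The narrow wooden frame, for the tall slim carton: light plywood floor, brown rim; 59 (x) x 113 (y) mm outside, 47 (x) x 101 (y) mm inside. Floor 4 mm, rim top 10 mm above the bench; rim 6 mm wide. Origin: under its centre, bench level; z up. Fixed.

How it is judged:
By the outcome, as a careful person would: the job done as asked, in the order asked, and still so for the second after the job is handed in, with the robot touching nothing.
It also fails if it takes over 112 s, if anything falls off the work surface, if the arm or the gripper's body presses on something with over 40 N, if the wrist force passes 120 N, or if a joint passes its speed limit or range.

## Working session

There is one attempt and no reset: what is moved stays moved. The work goes in short steps, Python scripts to look and compute and a shell command to move; the robot and the scene stay as the last step left them, time stands still between calls to the robot, and variables do not carry over. Pictures are saved under pics/ and viewed, at most 14 in all, crops included, and the job is handed in when it is done.

```bash
mkdir -p pics
cat > h.py <<'E'
import numpy as np, cv2
from plant import manip
from scipy.spatial.transform import Rotation as R
def q(o): return R.from_quat([o[1],o[2],o[3],o[0]])
def world(cam, depth):
    p=manip.camera_params(cam); K=np.array(p["intrinsics"]); k1=p["k1"]
    v,u=np.mgrid[0:400,0:640].astype(np.float64)
    pts=np.stack([u.ravel(),v.ravel()],1)[:,None]
    n=cv2.undistortPoints(pts,K,np.array([k1,0,0,0.]))[:,0]
    z=depth.ravel(); P=np.c_[n*z[:,None],z]
    W=q(p["orientation"]).apply(P)+np.array(p["xyz"])
    W[z<=0]=np.nan
    return W.reshape(400,640,3)
E
python3 - <<'E'
from h import *
for c in ("top","side"):
    im,d=manip.grab_frame(c); cv2.imwrite(f"pics/{c}0.png",im[:,:,::-1]); np.save(c+"0.npy",d)
    p=manip.camera_params(c); print(c,p)
print(manip.state(), manip.tip_extent)
for n in ["square_a","low_carton","tall_carton","square_tray","wide_frame","narrow_frame"]:
    for r in manip.outline_of("top",n)[:3]: print(n,round(r["conf"],2),r["extent"],r["region"].sum())
E
```

```text
top {'intrinsics': array([[368.421286  ,   0.        , 317.28749479],
       [  0.        , 368.421286  , 197.92021326],
       [  0.        ,   0.        ,   1.        ]]), 'k1': -0.016206457415726044, 'xyz': array([ 0.40289507, -0.06183736,  0.87290922]), 'orientation': array([ 0.07099803, -0.70276166,  0.70516807, -0.06183302])}
side {'intrinsics': array([[375.69531116,   0.        , 316.28432243],
       [  0.        , 375.69531116, 205.15764594],
       [  0.        ,   0.        ,   1.        ]]), 'k1': -0.09186745040224348, 'xyz': array([ 0.13961092, -0.12957246,  0.80212559]), 'orientation': array([-0.19662602,  0.7545885 , -0.60487111,  0.16144767])}
{'time': 0.1, 'joint_pos': array([ 1.21704293e+00,  5.33096139e-02,  1.61414871e+00, -1.48966383e-05,
        1.47602077e+00, -1.19027800e-01]), 'joint_vel': array([ 0.00087623, -0.00084094, -0.00140044,  0.00126582, -0.00086107,
        0.00070863]), 'joint_efforts': array([-2.28295567e-04, -3.94900739e+01, -3.71365142e+01, -9.89764908e-05,
        3.94923060e-03, -2.23304272e-05]), 'tool_pos': array([0.14519517, 0.60735509, 0.24917906]), 'tool_rot': array([-2.13689795e-04,  1.17092796e-01,  9.93120530e-01, -9.18726272e-04]), 'contact_force': array([ 0.42285047, -0.13379014, -0.62336806]), 'ft_torque': array([ 0.00128663, -0.02939699, -0.03943241]), 'grasp_force': 0.0, 'gripper_width': 0.998174984168026} 0.019
square_a 0.9 [247.0, 164.9, 277.2, 206.7] 512
square_a 0.6 [302.2, 132.7, 336.9, 171.0] 537
low_carton 0.64 [291.0, 170.0, 326.2, 199.9] 756
tall_carton 0.75 [234.7, 132.2, 274.8, 164.1] 808
square_tray 0.57 [230.2, 232.1, 280.0, 286.8] 2471
wide_frame 0.55 [303.8, 234.1, 345.9, 269.7] 1518
narrow_frame 0.59 [356.4, 235.1, 407.8, 267.8] 1242
```

Run:
```python
from h import *
im=cv2.imread("pics/top0.png")[110:310,200:440]; cv2.imwrite("pics/top0c.png",cv2.resize(im,None,fx=3,fy=3,interpolation=cv2.INTER_CUBIC))
```

```text
(no output)
```

View pics/top0.png

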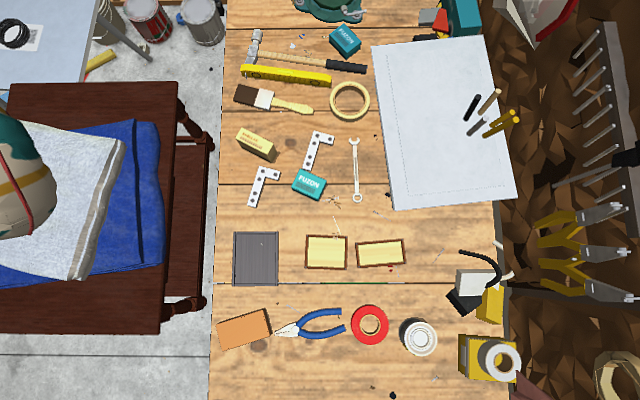

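View pics/top0c.png

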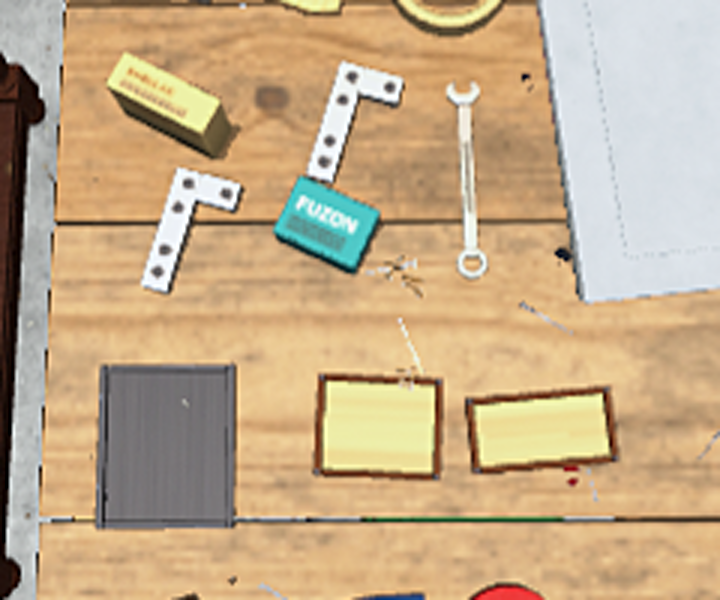

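View pics/side0.png

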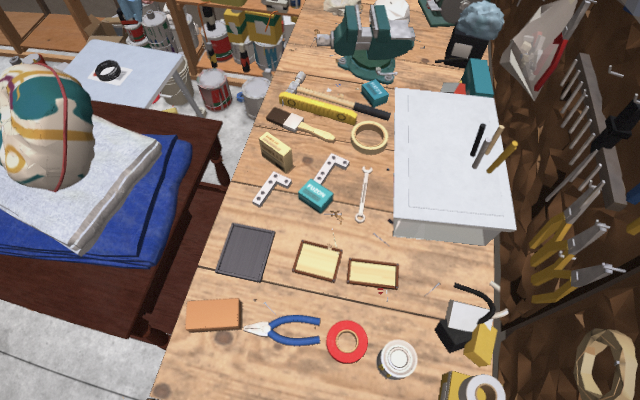

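Top picture: tall carton (256,145), squares at (263,186) and (318,150), the latter's end touching the low carton (309,185). Below them are the tray (255,258), wide frame (326,252) and narrow frame (380,252). The side view shows the same layout.

```bash
cat >> h.py <<'E'
from scipy.optimize import minimize
def proj(cam,P):
    p=manip.camera_params(cam); r=q(p["orientation"])
    C=r.inv().apply(np.atleast_2d(P)-np.array(p["xyz"])); n=C[:,:2]/C[:,2:]
    n=n*(1+p["k1"]*(n**2).sum(1,keepdims=True)); K=np.array(p["intrinsics"])
    return n*[K[0,0],K[1,1]]+K[:2,2]
L=np.array([[-50,-11],[50,-11],[50,11],[-28,11],[-28,43],[-50,43]])/1e3
def box(x,y): return np.array([[-x,-y],[x,-y],[x,y],[-x,y]])/2e3
DIM=dict(square=(L,.016),low_carton=(box(51,70),.035),tall_carton=(box(31,85),.075),square_tray=(box(126,106),.010),wide_frame=(box(79,98),.010),narrow_frame=(box(59,113),.010))
def rend(cam,foot,h,x,y,t,z0=0,s=4):
    c,n=np.cos(t),np.sin(t); f=foot@np.array([[c,n],[-n,c]])+[x,y]
    m=np.zeros((400*s,640*s),np.uint8)
    A=proj(cam,np.c_[f,np.full(len(f),z0)]);B=proj(cam,np.c_[f,np.full(len(f),z0+h)])
    k=lambda a:np.round(((a+.5)*s-.5)*16).astype(np.int32)
    cv2.fillPoly(m,[k(B)],1,shift=4); cv2.fillPoly(m,[k(A)],1,shift=4)
    for i in range(len(f)):
        j=(i+1)%len(f); cv2.fillPoly(m,[k(np.array([A[i],A[j],B[j],B[i]]))],1,shift=4)
    return cv2.resize(m.astype(np.float32),(640,400),interpolation=cv2.INTER_AREA)
def fit(cam,mask,foot,h,x0,y0,t0s,z0=0):
    M=mask.astype(np.float32); best=None
    for t in t0s:
        r=minimize(lambda p:np.abs(rend(cam,foot,h,p[0],p[1],p[2]*10,z0)-M).sum(),[x0,y0,t/10],method="Nelder-Mead",
          options=dict(initial_simplex=np.array([[x0,y0,t/10]]*4)+np.r_[np.zeros((1,3)),np.diag([.012,.012,.03])],maxiter=120,xatol=1e-4,fatol=.5))
        if best is None or r.fun<best[1]: best=(r.x*[1,1,10],r.fun)
    return best
E
cat > loc.py <<'E'
from h import *
for cam in ("top","side"):
    im,d=manip.grab_frame(cam); W=world(cam,d)
    for n in ["square","low_carton","tall_carton","square_tray","wide_frame","narrow_frame"]:
        foot,h=DIM[n]
        for r in manip.outline_of(cam,n+"_a" if n=="square" else n)[:2 if n=="square" else 1]:
            P=W[r["region"]]; c=np.nanmedian(P,0)
            (x,y,t),e=fit(cam,r["region"],foot,h,c[0],c[1],np.arange(8)*np.pi/4)
            print(cam,n,"conf %.2f"%r["conf"],"med",c.round(3),"z95 %.3f"%np.nanpercentile(P[:,2],95),"fit %.4f %.4f %.1fdeg"%(x,y,np.degrees(t)%360),"err %.0f/%d"%(e,r["region"].sum()))
E
time python3 loc.py
```

```text
top square conf 0.94 med [ 0.702 -0.043  0.017] z95 0.019 fit 0.6873 -0.0375 162.5deg err 46/553
top square conf 0.58 med [0.615 0.087 0.017] z95 0.019 fit 0.5982 0.0930 163.9deg err 58/568
top tall_carton conf 0.86 med [0.682 0.088 0.075] z95 0.078 fit 0.6894 0.0922 330.1deg err 67/743
top square_tray conf 0.81 med [0.426 0.095 0.005] z95 0.012 fit 0.4270 0.0944 0.1deg err 51/2524
top wide_frame conf 0.70 med [ 0.44  -0.071  0.005] z95 0.012 fit 0.4406 -0.0705 176.9deg err 59/1459
top narrow_frame conf 0.71 med [ 0.437 -0.197  0.006] z95 0.012 fit 0.4378 -0.1968 184.6deg err 40/1282
side square conf 0.60 med [0.606 0.088 0.016] z95 0.019 fit 0.5976 0.0937 163.0deg err 53/503
side square conf 0.58 med [ 0.702 -0.046  0.017] z95 0.019 fit 0.6873 -0.0378 163.0deg err 75/422
side low_carton conf 0.65 med [ 0.589 -0.033  0.036] z95 0.038 fit 0.5982 -0.0309 155.4deg err 43/750
side tall_carton conf 0.83 med [0.679 0.088 0.064] z95 0.078 fit 0.6924 0.0933 149.9deg err 47/850
side square_tray conf 0.63 med [0.424 0.095 0.006] z95 0.012 fit 0.4268 0.0960 0.4deg err 80/2505
side wide_frame conf 0.57 med [ 0.44  -0.07   0.006] z95 0.012 fit 0.4415 -0.0701 357.4deg err 79/1455
side narrow_frame conf 0.71 med [ 0.438 -0.198  0.006] z95 0.012 fit 0.4384 -0.1964 185.1deg err 102/1285
real	1m33.389s
user	1m29.751s
sys	0m14.272s
```

Both cameras agree to about 2 mm. The heights match the sizes given, and the low carton stands 7 mm clear of the square. Next I check path heights and work out the first move.

```bash
cat > go.py <<'E'
# usage: go.py x y z yawdeg(of tool y, mod 180 unless 'f')  -> deltas in tool axes
import sys; from h import *
x,y,z,yw=map(float,sys.argv[1:5]); s=manip.state(); r=q(s["tool_rot"]); M=r.as_matrix()
cy=np.degrees(np.arctan2(M[1,1],M[0,1])); d=yw-cy
d=(d+180)%360-180 if len(sys.argv)>5 else (d+90)%180-90
g=np.array([x,y,z])-s["tool_pos"]; c=np.radians(yw)
# tool axes after turning to the nearest-yaw
M2=R.from_euler("z",d,degrees=True).as_matrix()@M
print("t %.2f tcp"%s["time"],s["tool_pos"].round(4),"yaw %.1f"%cy,"tilt %.1f"%np.degrees(np.arccos(-M[2,2])),"j1 %.2f j6 %.2f"%(s["joint_pos"][0],s["joint_pos"][5]))
print("rz %.4f (rows %.1f)  then d_tool"%(-np.radians(d),abs(np.radians(d))/.188),(M2.T@g).round(4)," if not turned",(M.T@g).round(4), "rows %.1f"%(np.linalg.norm(g)/.0625))
E
python3 - <<'E'
from h import *
for cam in ("top","side"):
    W=world(cam,np.load(cam+"0.npy")).reshape(-1,3); W=W[np.isfinite(W[:,0])]
    for x in np.arange(.1,.95,.1):
        print(cam,"x%.1f"%x,["%.2f"%W[(abs(W[:,0]-x)<.05)&(abs(W[:,1]-y)<.05),2].max() if ((abs(W[:,0]-x)<.05)&(abs(W[:,1]-y)<.05)).any() else "-" for y in np.arange(-.4,.75,.1)])
E
python3 go.py .6873 -.0377 .15 72.7
```

```text
top x0.1 ['0.01', '0.01', '0.01', '0.00', '0.01', '0.01', '0.01', '-', '-', '-0.92', '-0.92', '-0.92']
top x0.2 ['0.39', '0.08', '0.08', '0.02', '0.01', '0.04', '0.04', '-', '-', '-0.32', '-0.32', '-0.32']
top x0.3 ['0.39', '0.08', '0.08', '0.02', '0.02', '0.04', '0.04', '-', '-0.92', '-0.32', '-0.32', '-0.32']
top x0.4 ['0.40', '0.04', '0.01', '0.02', '0.02', '0.02', '0.01', '-', '-0.23', '-0.20', '-0.09', '-0.09']
top x0.5 ['0.45', '0.14', '0.13', '0.02', '0.01', '0.02', '0.01', '-', '-0.23', '-0.11', '0.12', '0.08']
top x0.6 ['0.45', '0.14', '0.14', '0.04', '0.04', '0.02', '0.01', '-', '-0.23', '-0.09', '0.16', '-0.09']
top x0.7 ['0.41', '0.14', '0.14', '0.02', '0.08', '0.08', '0.01', '-', '-', '-0.09', '0.16', '0.12']
top x0.8 ['0.33', '0.14', '0.14', '0.03', '0.02', '0.02', '0.02', '-', '-', '-0.10', '-0.10', '0.10']
top x0.9 ['0.32', '0.14', '0.14', '0.04', '0.04', '0.04', '0.02', '-', '-', '-0.20', '-0.20', '-0.32']
side x0.1 ['-', '-', '-', '0.00', '0.00', '0.01', '0.01', '-', '-', '-', '-0.92', '-0.91']
side x0.2 ['0.40', '0.08', '0.08', '0.02', '0.02', '0.04', '0.03', '-', 
[... 248 characters left out ...]
 x0.5 ['0.51', '0.14', '0.14', '0.02', '0.02', '0.02', '0.01', '-', '-0.23', '-0.13', '0.15', '0.15']
side x0.6 ['0.48', '0.14', '0.14', '0.04', '0.04', '0.02', '0.01', '-', '-0.24', '-0.08', '0.19', '0.20']
side x0.7 ['0.56', '0.14', '0.14', '0.02', '0.07', '0.08', '0.01', '-', '-0.25', '-0.09', '0.19', '0.20']
side x0.8 ['0.35', '0.14', '0.14', '0.03', '0.02', '0.02', '0.02', '-', '-', '-0.10', '-0.10', '0.16']
side x0.9 ['0.41', '0.14', '0.14', '0.04', '0.04', '0.04', '0.02', '-', '-', '-0.20', '-0.20', '-0.32']
t 1.10 tcp [0.1454 0.6078 0.2503] yaw 76.5 tilt 0.0 j1 1.22 j6 -0.12
rz 0.0671 (rows 0.4)  then d_tool [-0.7094 -0.4552  0.1003]  if not turned [-0.6772 -0.5017  0.1003] rows 13.6
```

```bash
python3 -m crank '[[0.6,0,0,0,0,0,0.067],[0.6,-0.05,-0.032,0,0,0,0],[0.6,-0.05,-0.032,0,0,0,0],[0.6,-0.05,-0.032,0,0,0,0],[0.6,-0.05,-0.032,0,0,0,0]]'; python3 -m crank '[[0.6,-0.05,-0.032,0,0,0,0],[0.6,-0.05,-0.032,0,0,0,0],[0.6,-0.05,-0.032,0,0,0,0],[0.6,-0.05,-0.032,0,0,0,0],[0.6,-0.05,-0.032,0,0,0,0]]';  python3 -m crank '[[0.6,-0.05,-0.032,0.02,0,0,0],[0.6,-0.05,-0.032,0.02,0,0,0],[0.6,-0.05,-0.032,0.02,0,0,0],[0.6,-0.05,-0.032,0.02,0,0,0],[0.6,0,0,0,0,0,0]]'; python3 go.py .6873 -.0377 .15 72.7
```

```text
time: 1.72
tool_pos: [0.2992, 0.4247, 0.2505]
tool_rot: [0.0, 0.15, 0.989, 0.0]
contact_force: [1.5, 0.5, -0.5]
gripper_width: 0.599
grasp_force: 0.0
time: 2.35
tool_pos: [0.4905, 0.1974, 0.2507]
tool_rot: [0.0, 0.15, 0.989, 0.0]
contact_force: [-0.2, 0.5, 0.9]
gripper_width: 0.603
grasp_force: 0.0
time: 2.98
tool_pos: [0.6424, 0.0146, 0.1673]
tool_rot: [-0.002, 0.153, 0.988, -0.0]
contact_force: [-0.4, 0.4, 0.3]
gripper_width: 0.602
grasp_force: 0.0
t 2.98 tcp [0.6424 0.0146 0.1673] yaw 72.5 tilt 0.3 j1 -0.09 j6 -1.36
rz -0.0043 (rows 0.0)  then d_tool [-0.0585 -0.0366  0.0171]  if not turned [-0.0586 -0.0363  0.0171] rows 1.1
```

```bash
python3 -m crank '[[0.6,-0.0293,-0.0182,0.02,0,0,0],[0.6,-0.0293,-0.0182,0.02,0,0,0],[0.6,0,0,0.03,0,0,0],[0.6,0,0,0.02,0,0,0],[0.6,0,0,0,0,0,0]]'; python3 go.py .6873 -.0377 .026 72.7
```

```text
time: 3.6
tool_pos: [0.6854, -0.0333, 0.0784]
tool_rot: [-0.002, 0.15, 0.989, 0.0]
contact_force: [0.8, 0.2, -0.1]
gripper_width: 0.601
grasp_force: 0.0
t 3.60 tcp [ 0.6854 -0.0333  0.0784] yaw 72.8 tilt 0.2 j1 -0.16 j6 -1.43
rz 0.0011 (rows 0.0)  then d_tool [-0.0033 -0.0037  0.0524]  if not turned [-0.0033 -0.0037  0.0524] rows 0.8
```

```bash
python3 -m crank '[[0.6,-0.0033,-0.0037,0.02,0,0,0],[0.6,0,0,0.02,0,0,0],[0.6,0,0,0.012,0,0,0],[0.6,0,0,0,0,0,0]]'; python3 go.py .6873 -.0377 .026 72.7;  python3 -m crank '[[0,0,0,0,0,0,0],[0,0,0,0,0,0,0],[0,0,0,0,0,0,0],[0,0,0,0,0,0,0],[0,0,0,0,0,0,0]]'; python3 go.py .6873 -.0377 .026 72.7
```

```text
time: 4.1
tool_pos: [0.6879, -0.0386, 0.0264]
tool_rot: [-0.002, 0.15, 0.989, 0.0]
contact_force: [0.2, 0.1, 0.7]
gripper_width: 0.599
grasp_force: 0.0
t 4.10 tcp [ 0.6879 -0.0386  0.0264] yaw 72.7 tilt 0.2 j1 -0.16 j6 -1.43
rz 0.0002 (rows 0.0)  then d_tool [0.0008 0.0007 0.0004]  if not turned [0.0008 0.0007 0.0004] rows 0.0
time: 4.72
tool_pos: [0.6901, -0.039, 0.0298]
tool_rot: [0.001, 0.15, 0.989, 0.0]
contact_force: [-0.4, -0.3, 6.0]
gripper_width: 0.225
grasp_force: 59.4
t 4.72 tcp [ 0.6901 -0.039   0.0298] yaw 72.7 tilt 0.1 j1 -0.16 j6 -1.43
rz 0.0001 (rows 0.0)  then d_tool [0.0031 0.0004 0.0038]  if not turned [0.0031 0.0004 0.0038] rows 0.1
```

The fingertips touched the bench while closing, so they reach about 30 mm ahead of the TCP near shut. I'll regrip higher so they clear the tray rim at placing.

```bash
python3 -m crank '[[0.4,0,0,0,0,0,0],[0.4,0,0,-0.012,0,0,0],[0.4,0,0,0,0,0,0]]'; python3 go.py .6873 -.0377 .038 72.7;  python3 -m crank '[[0,0,0,0,0,0,0],[0,0,0,0,0,0,0],[0,0,0,0,0,0,0],[0,0,0,0,0,0,0]]'; python3 go.py .6873 -.0377 .038 72.7
```

```text
time: 5.1
tool_pos: [0.69, -0.039, 0.0418]
tool_rot: [0.001, 0.15, 0.989, -0.0]
contact_force: [0.6, 0.3, -0.3]
gripper_width: 0.399
grasp_force: 0.0
t 5.10 tcp [ 0.69   -0.039   0.0418] yaw 72.7 tilt 0.1 j1 -0.16 j6 -1.43
rz 0.0002 (rows 0.0)  then d_tool [0.003  0.0004 0.0038]  if not turned [0.003  0.0004 0.0038] rows 0.1
time: 5.6
tool_pos: [0.6891, -0.0388, 0.0403]
tool_rot: [-0.0, 0.15, 0.989, -0.0]
contact_force: [-0.3, 0.3, 0.4]
gripper_width: -0.0
grasp_force: 0.0
t 5.60 tcp [ 0.6891 -0.0388  0.0403] yaw 72.7 tilt 0.0 j1 -0.16 j6 -1.43
rz 0.0001 (rows 0.0)  then d_tool [0.0021 0.0005 0.0023]  if not turned [0.0021 0.0005 0.0023] rows 0.1
```

Run:
```python
from h import *
im,d=manip.grab_frame("side"); c=im[140:260,240:400,::-1]; cv2.imwrite("pics/s1.png",cv2.resize(c,None,fx=4,fy=4,interpolation=cv2.INTER_CUBIC))
```

```text
(no output)
```

View pics/s1.png

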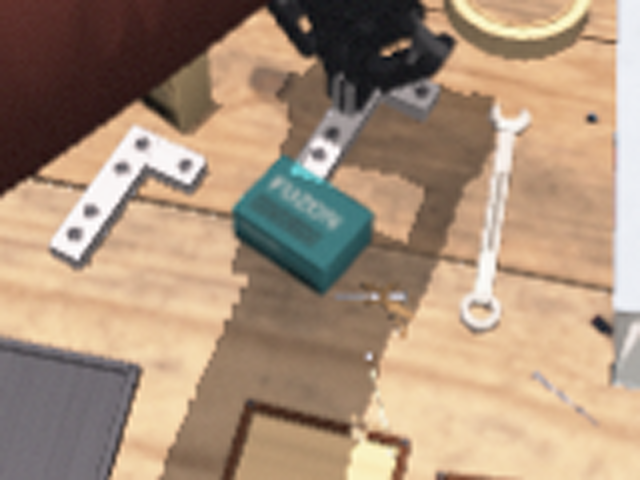

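The square is in place and the shut fingers sit just above its middle. They closed over its top, so I'll go lower.

```bash
python3 -m crank '[[0.4,0,0,0,0,0,0],[0.4,0,0,0,0,0,0]]'; python3 go.py .6873 -.0377 .029 72.7
```

```text
time: 5.9
tool_pos: [0.6892, -0.0389, 0.0405]
tool_rot: [0.0, 0.15, 0.989, -0.0]
contact_force: [-0.3, 0.2, 0.5]
gripper_width: 0.393
grasp_force: 0.0
t 5.90 tcp [ 0.6892 -0.0389  0.0405] yaw 72.7 tilt 0.0 j1 -0.16 j6 -1.43
rz 0.0002 (rows 0.0)  then d_tool [0.0022 0.0005 0.0115]  if not turned [0.0022 0.0005 0.0115] rows 0.2
```

```bash
python3 -m crank '[[0.4,0.002,0,0.012,0,0,0],[0.4,0,0,0,0,0,0],[0,0,0,0,0,0,0],[0,0,0,0,0,0,0],[0,0,0,0,0,0,0]]'; python3 go.py .6873 -.0377 .029 72.7
```

```text
time: 6.52
tool_pos: [0.6873, -0.0383, 0.0284]
tool_rot: [-0.0, 0.15, 0.989, 0.0]
contact_force: [0.1, -0.4, -1.6]
gripper_width: 0.232
grasp_force: 60.0
t 6.53 tcp [ 0.6873 -0.0383  0.0284] yaw 72.7 tilt 0.0 j1 -0.16 j6 -1.43
rz 0.0001 (rows 0.0)  then d_tool [ 0.0001  0.0005 -0.0006]  if not turned [ 0.0001  0.0005 -0.0006] rows 0.0
```

```bash
python3 -m crank '[[0,0,0,-0.03,0,0,0],[0,0,0,-0.04,0,0,0],[0,0,0,-0.04,0,0,-0.1],[0,0,0,0,0,0,-0.104],[0,0,0,0,0,0,-0.1]]'; python3 go.py .427 .1262 .10 90.1
```

```text
time: 7.15
tool_pos: [0.6877, -0.0383, 0.1397]
tool_rot: [0.001, -0.003, 1.0, -0.0]
contact_force: [-0.6, -0.1, -2.1]
gripper_width: 0.231
grasp_force: 60.0
t 7.15 tcp [ 0.6877 -0.0383  0.1397] yaw 90.3 tilt 0.1 j1 -0.16 j6 -1.74
rz 0.0038 (rows 0.0)  then d_tool [0.2605 0.165  0.0392]  if not turned [0.2599 0.166  0.0392] rows 5.0
```

```bash
python3 -m crank '[[0,0.05,0.032,0,0,0,0.004],[0,0.05,0.032,0,0,0,0],[0,0.05,0.032,0,0,0,0],[0,0.05,0.032,0,0,0,0],[0,0.05,0.032,0.02,0,0,0]]'; python3 -m crank '[[0,0.01,0.005,0.02,0,0,0],[0,0,0,0,0,0,0]]'; python3 go.py .427 .1262 .0335 90.1
```

```text
time: 7.78
tool_pos: [0.4374, 0.1229, 0.1202]
tool_rot: [0.002, 0.001, 1.0, 0.0]
contact_force: [0.1, 0.4, -1.0]
gripper_width: 0.233
grasp_force: 60.1
time: 8.02
tool_pos: [0.4261, 0.1269, 0.0968]
tool_rot: [-0.001, 0.0, 1.0, -0.0]
contact_force: [-0.6, 0.0, -0.5]
gripper_width: 0.226
grasp_force: 60.0
t 8.03 tcp [0.4261 0.1269 0.0968] yaw 90.0 tilt 0.2 j1 0.12 j6 -1.45
rz -0.0025 (rows 0.0)  then d_tool [-0.0011 -0.0006  0.0633]  if not turned [-0.0011 -0.0006  0.0633] rows 1.0
```

```bash
python3 -m crank '[[0,-0.001,-0.0006,0.03,0,0,0],[0,0,0,0.02,0,0,0],[0,0,0,0.012,0,0,0],[0,0,0,0,0,0,0]]'; python3 go.py .427 .1262 .033 90.1
```

```text
time: 8.52
tool_pos: [0.4292, 0.1259, 0.0363]
tool_rot: [-0.0, 0.001, 1.0, -0.0]
contact_force: [-0.0, 0.6, -1.3]
gripper_width: 0.233
grasp_force: 60.0
t 8.53 tcp [0.4292 0.1259 0.0363] yaw 89.8 tilt 0.1 j1 0.12 j6 -1.45
rz -0.0045 (rows 0.0)  then d_tool [0.0022 0.0003 0.0033]  if not turned [0.0022 0.0003 0.0033] rows 0.1
```

```bash
python3 -m crank '[[0,0.002,0,0.003,0,0,0],[0,0,0,0,0,0,0],[0.45,0,0,0,0,0,0],[0.45,0,0,0,0,0,0],[0.45,0,0,-0.03,0,0,0]]'; python3 -m crank '[[0.45,0,0,-0.05,0,0,0],[0.45,0,0,-0.03,0,0,0]]'; python3 go.py .5979 .0934 .10 -106.5; python3 go.py .5979 .0934 .10 73.5
```

```text
time: 9.15
tool_pos: [0.4245, 0.1261, 0.0619]
tool_rot: [-0.003, 0.001, 1.0, -0.0]
contact_force: [1.1, -0.3, 0.2]
gripper_width: 0.449
grasp_force: 0.0
time: 9.4
tool_pos: [0.4276, 0.1265, 0.1465]
tool_rot: [0.002, 0.001, 1.0, 0.0]
contact_force: [1.4, -0.6, 0.4]
gripper_width: 0.454
grasp_force: 0.0
t 9.40 tcp [0.4276 0.1265 0.1465] yaw 89.9 tilt 0.2 j1 0.12 j6 -1.45
rz 0.2863 (rows 1.5)  then d_tool [-0.1725  0.0166  0.0472]  if not turned [-0.1702 -0.0329  0.0471] rows 2.9
t 9.40 tcp [0.4276 0.1265 0.1465] yaw 89.9 tilt 0.2 j1 0.12 j6 -1.45
rz 0.2863 (rows 1.5)  then d_tool [-0.1725  0.0166  0.0472]  if not turned [-0.1702 -0.0329  0.0471] rows 2.9
```

```bash
python3 -m crank '[[0.45,0,0,0,0,0,0.143],[0.45,0,0,0,0,0,0.143],[0.45,-0.057,0.0055,0.015,0,0,0],[0.45,-0.057,0.0055,0.015,0,0,0],[0.45,-0.0575,0.0055,0.015,0,0,0]]'; python3 -m crank '[[0.45,0,0,0.03,0,0,0],[0.45,0,0,0,0,0,0]]'; python3 go.py .5979 .0934 .0285 73.5
```

```text
time: 10.02
tool_pos: [0.5977, 0.0932, 0.0985]
tool_rot: [0.001, 0.143, 0.99, 0.0]
contact_force: [0.9, 0.8, 1.0]
gripper_width: 0.45
grasp_force: 0.0
time: 10.28
tool_pos: [0.5937, 0.0933, 0.0654]
tool_rot: [-0.003, 0.144, 0.99, -0.001]
contact_force: [-0.6, 1.0, 0.3]
gripper_width: 0.45
grasp_force: 0.0
t 10.28 tcp [0.5937 0.0933 0.0654] yaw 73.5 tilt 0.4 j1 0.03 j6 -1.25
rz -0.0001 (rows 0.0)  then d_tool [-0.0042  0.0014  0.0369]  if not turned [-0.0042  0.0014  0.0369] rows 0.6
```

```bash
python3 -m crank '[[0.45,0,0,0.02,0,0,0],[0.45,0,0,0.012,0,0,0],[0.45,0,0,0,0,0,0],[0.45,0,0,0,0,0,0]]';  python3 go.py .5979 .0934 .0285 73.5
```

```text
time: 10.78
tool_pos: [0.596, 0.0936, 0.0372]
tool_rot: [0.0, 0.143, 0.99, 0.0]
contact_force: [0.5, 0.5, 0.3]
gripper_width: 0.449
grasp_force: 0.0
t 10.78 tcp [0.596  0.0936 0.0372] yaw 73.5 tilt 0.1 j1 0.03 j6 -1.25
rz 0.0004 (rows 0.0)  then d_tool [-0.0019  0.0004  0.0087]  if not turned [-0.0019  0.0004  0.0087] rows 0.1
```

```bash
python3 -m crank '[[0.45,-0.001,0,0.008,0,0,0],[0.45,0,0,0,0,0,0],[0,0,0,0,0,0,0],[0,0,0,0,0,0,0],[0,0,0,0,0,0,0]]';  python3 go.py .5979 .0934 .0285 73.5
```

```text
time: 11.4
tool_pos: [0.597, 0.0932, 0.0289]
tool_rot: [0.0, 0.143, 0.99, 0.0]
contact_force: [0.3, 0.4, 0.9]
gripper_width: 0.235
grasp_force: 59.3
t 11.40 tcp [0.597  0.0932 0.0289] yaw 73.5 tilt 0.0 j1 0.03 j6 -1.25
rz 0.0002 (rows 0.0)  then d_tool [-0.0008  0.0004  0.0004]  if not turned [-0.0008  0.0004  0.0004] rows 0.0
```

```bash
python3 -m crank '[[0,0,0,-0.04,0,0,0],[0,0,0,-0.05,0,0,0],[0,0,0,-0.04,0,0,0.178],[0,0,0,0,0,0,0.178],[0,0,0,0,0,0,0.178]]'; python3 -m crank '[[0,0,0,0,0,0,0.178],[0,0,0,0,0,0,0.178],[0,0,0,0,0,0,0.178],[0,0,0,0,0,0,0.178],[0,0,0,0,0,0,0.178]]'; python3 -m crank '[[0,0,0,0,0,0,0.178],[0,0,0,0,0,0,0.178],[0,0,0,0,0,0,0.178],[0,0,0,0,0,0,0.178],[0,0,0,0,0,0,0.178]]'; python3 go.py .427 .0643 .10 -89.9 f
python3 - <<'E'
from h import *
im,d=manip.grab_frame("side"); c=im[140:300,200:400,::-1]; cv2.imwrite("pics/s2.png",cv2.resize(c,None,fx=3,fy=3,interpolation=cv2.INTER_CUBIC))
E
```

```text
time: 12.02
tool_pos: [0.5967, 0.0932, 0.159]
tool_rot: [0.0, 0.402, 0.916, 0.0]
contact_force: [-0.7, 0.0, -2.4]
gripper_width: 0.234
grasp_force: 59.0
time: 12.65
tool_pos: [0.5962, 0.0932, 0.1577]
tool_rot: [-0.0, 0.757, 0.653, -0.001]
contact_force: [-0.5, -1.1, -1.7]
gripper_width: 0.23
grasp_force: 59.1
time: 13.28
tool_pos: [0.5962, 0.0931, 0.1578]
tool_rot: [-0.0, 0.965, 0.264, -0.001]
contact_force: [-0.5, 0.8, -1.7]
gripper_width: 0.232
grasp_force: 59.1
t 13.28 tcp [0.5962 0.0931 0.1578] yaw -59.4 tilt 0.1 j1 0.03 j6 1.07
rz 0.5321 (rows 2.8)  then d_tool [-0.1691  0.0286  0.0579]  if not turned [-0.1602 -0.0612  0.058 ] rows 2.9
```

View pics/s2.png

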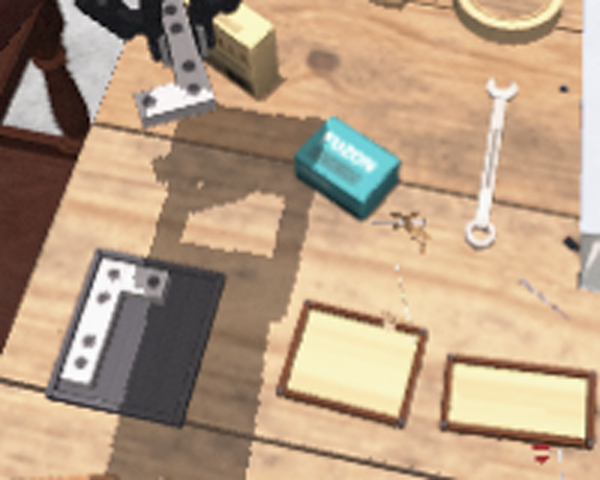

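The first square lies flat in the tray at (105,315) in the crop, and the second is level in the jaws. I'll finish the turn and move over.

```bash
python3 -m crank '[[0,0,0,0,0,0,0.178],[0,0,0,0,0,0,0.178],[0,0,0,0,0,0,0.176],[0,-0.042,0.007,0,0,0,0],[0,-0.042,0.007,0,0,0,0]]'; python3 -m crank '[[0,-0.042,0.007,0.02,0,0,0],[0,-0.042,0.007,0.02,0,0,0],[0,0,0,0.02,0,0,0],[0,0,0,0,0,0,0],[0,0,0,0,0,0,0]]'; python3 go.py .427 .0643 .06 -89.9 f
```

```text
time: 13.95
tool_pos: [0.5116, 0.0783, 0.1578]
tool_rot: [0.0, 1.0, 0.005, -0.001]
contact_force: [0.2, -0.4, -1.9]
gripper_width: 0.234
grasp_force: 59.0
time: 14.58
tool_pos: [0.4297, 0.0639, 0.0995]
tool_rot: [0.0, 1.0, 0.004, 0.001]
contact_force: [0.9, 0.1, -1.3]
gripper_width: 0.233
grasp_force: 59.0
t 14.57 tcp [0.4297 0.0639 0.0995] yaw -89.5 tilt 0.1 j1 -0.02 j6 1.54
rz 0.0071 (rows 0.0)  then d_tool [-0.0028 -0.0004  0.0395]  if not turned [-0.0028 -0.0004  0.0395] rows 0.6
```

```bash
cat > sq.py <<'E'
from h import *
im,d=manip.grab_frame("top")
for r in manip.outline_of("top","square_a")[:2]:
    ys,xs=np.nonzero(r["region"]); W=world("top",d)[r["region"]]; c=np.nanmedian(W,0); print(c.round(3),r["conf"],r["region"].sum())
    if r["region"].sum()>300 and c[2]<.05:
        z0=.004; (x,y,t),e=fit("top",r["region"],L,.016,c[0],c[1],[0,.3,3.0,3.3],z0); print("%.4f %.4f %.1f err %.0f"%(x,y,np.degrees(t),e))
E
python3 sq.py
python3 -m crank '[[0,-0.003,0,0.03,0,0,0.007],[0,0,0,0.02,0,0,0],[0,0,0,0.013,0,0,0],[0,0,0,0,0,0,0],[0,0,0,0,0,0,0]]'; python3 go.py .427 .0643 .0335 -89.9 f
```

```text
time: 15.3
tool_pos: [0.4269, 0.0639, 0.0365]
tool_rot: [0.0, 1.0, 0.0, 0.001]
contact_force: [-0.0, 0.6, -1.6]
gripper_width: 0.233
grasp_force: 59.0
t 15.30 tcp [0.4269 0.0639 0.0365] yaw -89.9 tilt 0.1 j1 -0.02 j6 1.55
rz -0.0008 (rows 0.0)  then d_tool [ 0.0001 -0.0004  0.003 ]  if not turned [ 0.0001 -0.0004  0.003 ] rows 0.0
```

```bash
python3 -m crank '[[0,0,0,0.003,0,0,0],[0,0,0,0,0,0,0],[0.45,0,0,0,0,0,0],[0.45,0,0,0,0,0,0],[0.45,0,0,-0.04,0,0,0]]'; python3 -m crank '[[0.95,0,0,-0.05,0,0,0],[0.95,-0.04,-0.02,-0.02,0,0,0],[0.95,-0.05,-0.02,0,0,0,0],[0.95,0,0,0,0,0,0]]'
cat > low.py <<'E'
from h import *
for cam in ("top","side"):
    im,d=manip.grab_frame(cam); W=world(cam,d); cv2.imwrite(f"pics/{cam}3.png",im[:,:,::-1])
    for n,z0 in (("square",.004),("low_carton",0)):
        foot,h=DIM[n]
        for r in manip.outline_of(cam,n+"_a" if n=="square" else n)[:2 if n=="square" else 1]:
            P=W[r["region"]]; c=np.nanmedian(P,0)
            (x,y,t),e=fit(cam,r["region"],foot,h,c[0],c[1],[0,3.1] if n=="square" else [2.7],z0)
            print(cam,n,"%.2f"%r["conf"],c.round(3),"fit %.4f %.4f %.1f"%(x,y,np.degrees(t)),"err %.0f/%d"%(e,r["region"].sum()))
E
python3 low.py; python3 go.py .598 -.031 .10 -25 f
```

```text
time: 15.92
tool_pos: [0.4231, 0.0639, 0.0701]
tool_rot: [-0.0, 1.0, 0.0, -0.004]
contact_force: [0.6, -0.8, 0.4]
gripper_width: 0.451
grasp_force: 0.0
time: 16.42
tool_pos: [0.3339, 0.1046, 0.1425]
tool_rot: [-0.0, 1.0, 0.002, 0.001]
contact_force: [-0.8, 0.2, -0.3]
gripper_width: 0.95
grasp_force: 0.0
top square 0.85 [0.411 0.065 0.021] fit 0.4277 0.0625 0.2 err 34/581
top square 0.58 [0.437 0.12  0.02 ] fit 0.4259 0.1260 180.9 err 51/601
top low_carton 0.64 [ 0.595 -0.032  0.036] fit 0.5982 -0.0309 155.3 err 54/703
side square 0.71 [0.424 0.061 0.021] fit 0.4272 0.0641 179.8 err 193/495
side square 0.63 [0.456 0.116 0.021] fit 0.4286 0.1271 177.7 err 291/412
side low_carton 0.80 [ 0.589 -0.032  0.035] fit 0.5981 -0.0304 155.1 err 29/783
t 16.73 tcp [0.3365 0.1035 0.1426] yaw -90.0 tilt 0.0 j1 0.09 j6 1.66
rz -1.1345 (rows 6.0)  then d_tool [-0.0113  0.2938  0.0427]  if not turned [0.2615 0.1345 0.0424] rows 4.8
```

Both squares are nested: the fits are at tray height, axes aligned, within 1-2 mm. Next is the low carton.

```bash
python3 -m crank '[[0.95,0,0,0,0,0,-0.163],[0.95,0,0,0,0,0,-0.163],[0.95,0,0,0,0,0,-0.163],[0.95,0,0,0,0,0,-0.163],[0.95,0,0,0,0,0,-0.163]]'; python3 -m crank '[[0.95,0,0,0,0,0,-0.163],[0.95,0,0,0,0,0,-0.163],[0.95,-0.0022,0.0588,0,0,0,0],[0.95,-0.0022,0.0588,0,0,0,0],[0.95,-0.0022,0.0588,0,0,0,0]]';  python3 -m crank '[[0.95,-0.0022,0.0588,0.02,0,0,0],[0.95,-0.0022,0.0588,0.02,0,0,0],[0.95,0,0,0,0,0,0],[0.95,0,0,0,0,0,0]]'; python3 go.py .598 -.0308 .029 -24.8 f
```

```text
time: 17.35
tool_pos: [0.3364, 0.1035, 0.1423]
tool_rot: [-0.0, 0.917, 0.399, -0.001]
contact_force: [-0.1, 0.2, 0.3]
gripper_width: 0.952
grasp_force: 0.0
time: 17.98
tool_pos: [0.4958, 0.0229, 0.1419]
tool_rot: [-0.0, 0.842, 0.54, -0.0]
contact_force: [0.0, 0.4, 0.6]
gripper_width: 0.953
grasp_force: 0.0
time: 18.48
tool_pos: [0.5985, -0.0289, 0.1012]
tool_rot: [-0.001, 0.842, 0.54, -0.001]
contact_force: [-0.2, 0.0, -0.1]
gripper_width: 0.949
grasp_force: 0.0
t 18.48 tcp [ 0.5985 -0.0289  0.1012] yaw -24.6 tilt 0.1 j1 -0.17 j6 0.26
rz 0.0030 (rows 0.0)  then d_tool [-0.0019  0.0005  0.0722]  if not turned [-0.0019  0.0005  0.0722] rows 1.2
```

```bash
python3 -m crank '[[0.95,-0.002,0.0005,0.03,0,0,0.003],[0.95,0,0,0.03,0,0,0],[0.95,0,0,0.012,0,0,0],[0.95,0,0,0,0,0,0],[0.95,0,0,0,0,0,0]]';  python3 go.py .598 -.0308 .029 -24.8 f; python3 -m crank '[[0,0,0,0,0,0,0],[0,0,0,0,0,0,0],[0,0,0,0,0,0,0],[0,0,0,0,0,0,0],[0,0,0,0,0,0,0]]'; python3 go.py .598 -.0308 .029 -24.8 f
```

```text
time: 19.1
tool_pos: [0.5993, -0.0305, 0.0324]
tool_rot: [0.001, 0.842, 0.539, 0.001]
contact_force: [0.9, -0.9, -0.4]
gripper_width: 0.944
grasp_force: 0.0
t 19.10 tcp [ 0.5993 -0.0305  0.0324] yaw -24.7 tilt 0.2 j1 -0.17 j6 0.26
rz 0.0012 (rows 0.0)  then d_tool [-0.0008 -0.0011  0.0034]  if not turned [-0.0008 -0.0011  0.0034] rows 0.1
time: 19.73
tool_pos: [0.5993, -0.0307, 0.0318]
tool_rot: [0.001, 0.842, 0.539, 0.001]
contact_force: [0.3, -0.1, 5.7]
gripper_width: 0.568
grasp_force: 65.0
t 19.73 tcp [ 0.5993 -0.0307  0.0318] yaw -24.8 tilt 0.1 j1 -0.18 j6 0.26
rz 0.0008 (rows 0.0)  then d_tool [-0.0007 -0.0012  0.0028]  if not turned [-0.0007 -0.0012  0.0028] rows 0.1
```

```bash
python3 -m crank '[[0,0,0,-0.04,0,0,0],[0,0,0,-0.04,0,0,-0.128],[0,0,0,0,0,0,-0.128],[0,0,0,0,0,0,-0.126],[0,0,0,0,0,0,0]]';  python3 go.py .441 -.0703 .07 -2.9 f
```

```text
time: 20.35
tool_pos: [0.5977, -0.0305, 0.1098]
tool_rot: [-0.001, 0.725, 0.689, -0.0]
contact_force: [-0.5, -0.7, 0.0]
gripper_width: 0.574
grasp_force: 64.4
t 20.35 tcp [ 0.5977 -0.0305  0.1098] yaw -3.0 tilt 0.1 j1 -0.18 j6 -0.12
rz -0.0009 (rows 0.0)  then d_tool [-0.0477 -0.1544  0.04  ]  if not turned [-0.0479 -0.1544  0.04  ] rows 2.7
```

```bash
python3 -m crank '[[0,-0.016,-0.0515,0,0,0,0],[0,-0.016,-0.0515,0.01,0,0,0],[0,-0.016,-0.0515,0.02,0,0,0],[0,0,0,0.01,0,0,0],[0,0,0,0,0,0,0]]';  python3 go.py .441 -.0703 .0365 -2.9 f
```

```text
time: 20.98
tool_pos: [0.4411, -0.0707, 0.0698]
tool_rot: [-0.001, 0.725, 0.689, -0.0]
contact_force: [0.5, -0.9, -0.4]
gripper_width: 0.569
grasp_force: 64.4
t 20.98 tcp [ 0.4411 -0.0707  0.0698] yaw -3.0 tilt 0.1 j1 -0.33 j6 -0.27
rz -0.0012 (rows 0.0)  then d_tool [ 0.0003 -0.0001  0.0333]  if not turned [ 0.0003 -0.0001  0.0333] rows 0.5
```

```bash
python3 -m crank '[[0,0,0,0.02,0,0,0],[0,0,0,0.01,0,0,0],[0,0,0,0.003,0,0,0],[0,0,0,0,0,0,0],[0,0,0,0,0,0,0]]';  python3 go.py .441 -.0703 .0365 -2.9 f
```

```text
time: 21.6
tool_pos: [0.4422, -0.0709, 0.0382]
tool_rot: [0.001, 0.725, 0.689, 0.0]
contact_force: [0.3, 0.1, -0.3]
gripper_width: 0.567
grasp_force: 64.4
t 21.60 tcp [ 0.4422 -0.0709  0.0382] yaw -2.9 tilt 0.1 j1 -0.33 j6 -0.28
rz 0.0006 (rows 0.0)  then d_tool [ 0.0005 -0.0012  0.0017]  if not turned [ 0.0005 -0.0012  0.0017] rows 0.0
```

```bash
python3 -m crank '[[0,0,0,0.002,0,0,0],[0.9,0,0,0,0,0,0],[0.9,0,0,0,0,0,0],[0.9,0,0,-0.03,0,0,0],[0.9,0,0,-0.05,0,0,0]]'; python3 -m crank '[[0.9,0,0,-0.05,0,0,0.158],[0.9,0,0,0,0,0,0.158],[0.9,0,0,0,0,0,0.157],[0.9,0,0,0,0,0,0]]'; python3 go.py .691 .093 .15 -30 f
python3 - <<'E'
from h import *
for cam in ("top","side"):
    im,d=manip.grab_frame(cam); W=world(cam,d)
    for n,z0 in (("low_carton",.004),("tall_carton",0)):
        foot,h=DIM[n]
        for r in manip.outline_of(cam,n)[:1]:
            P=W[r["region"]]; c=np.nanmedian(P,0)
            (x,y,t),e=fit(cam,r["region"],foot,h,c[0],c[1],[2.62,3.1],z0)
            print(cam,n,"%.2f"%r["conf"],c.round(3),"fit %.4f %.4f %.1f"%(x,y,np.degrees(t)),"err %.0f/%d"%(e,r["region"].sum()))
E
```

```text
time: 22.22
tool_pos: [0.4399, -0.0702, 0.1145]
tool_rot: [-0.002, 0.725, 0.689, -0.001]
contact_force: [1.4, -1.1, 0.1]
gripper_width: 0.897
grasp_force: 0.0
time: 22.72
tool_pos: [0.4416, -0.0707, 0.1657]
tool_rot: [0.0, 0.865, 0.501, 0.0]
contact_force: [1.0, -0.2, -0.0]
gripper_width: 0.897
grasp_force: 0.0
t 22.73 tcp [ 0.4416 -0.0707  0.1657] yaw -29.9 tilt 0.0 j1 -0.33 j6 0.20
rz 0.0024 (rows 0.0)  then d_tool [0.2665 0.1341 0.0158]  if not turned [0.2662 0.1348 0.0158] rows 4.8
top tall_carton 0.61 [0.682 0.087 0.075] fit 0.6902 0.0918 151.7 err 58/787
side low_carton 0.56 [ 0.435 -0.074  0.04 ] fit 0.4435 -0.0715 177.1 err 75/834
```

```bash
python3 -m crank '[[0.65,0.0535,0.0268,0,0,0,0],[0.65,0.0535,0.0268,0,0,0,0],[0.65,0.0535,0.0268,0,0,0,0],[0.65,0.0535,0.0268,0,0,0,0],[0.65,0.0525,0.0268,0.01,0,0,0]]'; python3 -m crank '[[0.65,0,0,0.03,0,0,0],[0.65,0,0,0,0,0,0],[0.65,0,0,0,0,0,0]]'; python3 go.py .691 .0927 .045 -30 f
```

```text
time: 23.65
tool_pos: [0.6931, 0.0945, 0.1563]
tool_rot: [0.001, 0.866, 0.501, 0.001]
contact_force: [-0.1, -1.0, 0.9]
gripper_width: 0.652
grasp_force: 0.0
time: 24.02
tool_pos: [0.6907, 0.0929, 0.1261]
tool_rot: [0.0, 0.866, 0.5, 0.0]
contact_force: [0.1, -0.5, 0.1]
gripper_width: 0.652
grasp_force: 0.0
t 24.02 tcp [0.6907 0.0929 0.1261] yaw -30.0 tilt 0.0 j1 0.03 j6 0.55
rz 0.0005 (rows 0.0)  then d_tool [-0.      0.0004  0.0811]  if not turned [-0.      0.0004  0.0811] rows 1.3
```

```bash
python3 -m crank '[[0.65,0,0,0.03,0,0,0],[0.65,0,0,0.03,0,0,0],[0.65,0,0,0.021,0,0,0],[0.65,0,0,0,0,0,0],[0.65,0,0,0,0,0,0]]'; python3 -m crank '[[0,0,0,0,0,0,0],[0,0,0,0,0,0,0],[0,0,0,0,0,0,0],[0,0,0,0,0,0,0]]'; python3 go.py .691 .0927 .045 -30 f
```

```text
time: 24.65
tool_pos: [0.6918, 0.0931, 0.0464]
tool_rot: [0.001, 0.866, 0.5, 0.001]
contact_force: [0.2, 0.1, 0.7]
gripper_width: 0.646
grasp_force: 0.0
time: 25.15
tool_pos: [0.6921, 0.0933, 0.0465]
tool_rot: [0.001, 0.866, 0.5, 0.001]
contact_force: [-0.1, -0.1, 5.0]
gripper_width: 0.339
grasp_force: 60.6
t 25.15 tcp [0.6921 0.0933 0.0465] yaw -30.0 tilt 0.2 j1 0.03 j6 0.55
rz 0.0006 (rows 0.0)  then d_tool [-0.0011 -0.0006  0.0015]  if not turned [-0.0011 -0.0006  0.0015] rows 0.0
```

```bash
python3 -m crank '[[0,0,0,-0.04,0,0,0],[0,0,0,-0.05,0,0,-0.152],[0,0,0,0,0,0,-0.152],[0,0,0,0,0,0,-0.152],[0,0,0,0,0,0,-0.151]]';  python3 go.py .438 -.1966 .10 4.8 f
```

```text
time: 25.78
tool_pos: [0.6901, 0.0932, 0.1336]
tool_rot: [-0.001, 0.675, 0.738, -0.001]
contact_force: [-0.3, 0.9, -1.8]
gripper_width: 0.344
grasp_force: 59.8
t 25.77 tcp [0.6901 0.0932 0.1336] yaw 5.1 tilt 0.1 j1 0.03 j6 -0.06
rz 0.0052 (rows 0.0)  then d_tool [-0.2677 -0.2754  0.0341]  if not turned [-0.2662 -0.2768  0.0341] rows 6.2
```

```bash
python3 -m crank '[[0,-0.0382,-0.0394,0,0,0,0.005],[0,-0.0382,-0.0394,0,0,0,0],[0,-0.0382,-0.0394,0,0,0,0],[0,-0.0382,-0.0394,0,0,0,0],[0,-0.0382,-0.0394,0,0,0,0]]'; python3 -m crank '[[0,-0.0382,-0.0394,0,0,0,0],[0,-0.0382,-0.0394,0,0,0,0],[0,0,0,0.02,0,0,0],[0,0,0,0.013,0,0,0],[0,0,0,0,0,0,0]]';  python3 go.py .438 -.1966 .0515 4.8 f
```

```text
time: 26.4
tool_pos: [0.5078, -0.1138, 0.1338]
tool_rot: [-0.0, 0.679, 0.735, -0.0]
contact_force: [0.2, -1.3, -1.6]
gripper_width: 0.344
grasp_force: 60.0
time: 27.02
tool_pos: [0.4362, -0.1942, 0.0998]
tool_rot: [-0.002, 0.678, 0.735, -0.0]
contact_force: [-0.3, 0.3, -0.8]
gripper_width: 0.343
grasp_force: 60.2
t 27.02 tcp [ 0.4362 -0.1942  0.0998] yaw 4.6 tilt 0.2 j1 -0.58 j6 -0.65
rz -0.0041 (rows 0.0)  then d_tool [-0.0026  0.0018  0.0482]  if not turned [-0.0026  0.0018  0.0482] rows 0.8
```

```bash
python3 -m crank '[[0,-0.0025,0,0.02,0,0,-0.004],[0,0,0,0.02,0,0,0],[0,0,0,0.007,0,0,0],[0,0,0,0,0,0,0],[0,0,0,0,0,0,0]]'; python3 go.py .438 -.1966 .0515 4.8 f
```

```text
time: 27.65
tool_pos: [0.4381, -0.198, 0.0556]
tool_rot: [0.001, 0.677, 0.736, 0.0]
contact_force: [-0.2, 0.2, -1.3]
gripper_width: 0.346
grasp_force: 60.1
t 27.65 tcp [ 0.4381 -0.198   0.0556] yaw 4.8 tilt 0.1 j1 -0.58 j6 -0.66
rz -0.0002 (rows 0.0)  then d_tool [ 0.0015 -0.      0.0041]  if not turned [ 0.0015 -0.      0.0041] rows 0.1
```

```bash
python3 -m crank '[[0,0.001,0,0.004,0,0,0],[0,0,0,0,0,0,0],[0,0,0,0,0,0,0]]'; python3 go.py .438 -.1966 .0505 4.8 f
```

```text
time: 28.02
tool_pos: [0.4373, -0.1968, 0.0506]
tool_rot: [0.0, 0.677, 0.736, 0.0]
contact_force: [0.0, 1.1, -0.7]
gripper_width: 0.346
grasp_force: 60.1
t 28.02 tcp [ 0.4373 -0.1968  0.0506] yaw 4.8 tilt 0.0 j1 -0.58 j6 -0.66
rz -0.0008 (rows 0.0)  then d_tool [0.0002 0.0008 0.0001]  if not turned [0.0002 0.0008 0.0001] rows 0.0
```

Bottom is at floor height. I'll release, rise and back off to look.

```bash
python3 -m crank '[[0.6,0,0,0,0,0,0],[0.6,0,0,0,0,0,0],[0.6,0,0,-0.03,0,0,0],[0.6,0,0,-0.05,0,0,0],[0.6,0,0,-0.05,0,0,0]]'; python3 -m crank '[[0.6,0.05,0.03,-0.02,0,0,0],[0.6,0.05,0.03,0,0,0,0],[0.6,0.05,0.03,0,0,0,0],[0.6,0.05,0.03,0,0,0,0],[0.6,0.05,0.03,0,0,0,0]]';  python3 -m crank '[[0.6,0.05,0.0,0,0,0,0],[0.6,0.05,0,0,0,0,0],[0.6,0,0,0,0,0,0]]'
python3 - <<'E'
from h import *
for cam in ("top","side"):
    im,d=manip.grab_frame(cam); W=world(cam,d); c=im[180:300,200:420,::-1]; cv2.imwrite(f"pics/{cam}9.png",cv2.resize(c,None,fx=3,fy=3,interpolation=cv2.INTER_CUBIC))
    for n in ("square","low_carton","tall_carton"):
        foot,h=DIM[n]
        for r in manip.outline_of(cam,n+"_a" if n=="square" else n)[:2 if n=="square" else 1]:
            P=W[r["region"]]; c=np.nanmedian(P,0)
            (x,y,t),e=fit(cam,r["region"],foot,h,c[0],c[1],[0.05,3.1],.004)
            print(cam,n,"%.2f"%r["conf"],c.round(3),"z95 %.3f"%np.nanpercentile(P[:,2],95),"fit %.4f %.4f %.1f"%(x,y,np.degrees(t)),"err %.0f/%d"%(e,r["region"].sum()))
E
```

```text
time: 28.65
tool_pos: [0.437, -0.1967, 0.1818]
tool_rot: [-0.0, 0.677, 0.736, -0.0]
contact_force: [0.4, -0.4, 0.3]
gripper_width: 0.604
grasp_force: 0.0
time: 29.28
tool_pos: [0.5668, 0.0666, 0.2009]
tool_rot: [0.0, 0.677, 0.736, 0.0]
contact_force: [1.3, -0.2, 0.2]
gripper_width: 0.603
grasp_force: 0.0
time: 29.65
tool_pos: [0.5572, 0.1673, 0.2005]
tool_rot: [-0.0, 0.675, 0.737, 0.0]
contact_force: [0.0, 0.6, 0.7]
gripper_width: 0.599
grasp_force: 0.0
top square 0.79 [0.41  0.065 0.021] z95 0.023 fit 0.4276 0.0622 0.8 err 39/580
top square 0.70 [0.437 0.12  0.021] z95 0.023 fit 0.4270 0.1258 181.3 err 71/559
top low_carton 0.81 [ 0.442 -0.073  0.04 ] z95 0.042 fit 0.4425 -0.0722 -2.6 err 34/743
top tall_carton 0.75 [ 0.436 -0.195  0.08 ] z95 0.082 fit 0.4375 -0.1993 185.2 err 36/635
side square 0.68 [0.44  0.119 0.021] z95 0.023 fit 0.4260 0.1266 179.9 err 56/622
side square 0.66 [0.403 0.066 0.021] z95 0.024 fit 0.4282 0.0637 1.8 err 82/600
side low_carton 0.83 [ 0.437 -0.072  0.039] z95 0.042 fit 0.4434 -0.0714 177.1 err 45/875
side tall_carton 0.68 [ 0.426 -0.198  0.079] z95 0.082 fit 0.4391 -0.1971 184.5 err 133/987
```

View pics/side9.png

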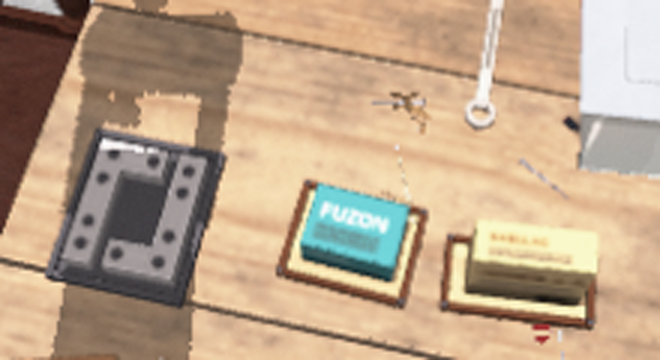

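View pics/top9.png

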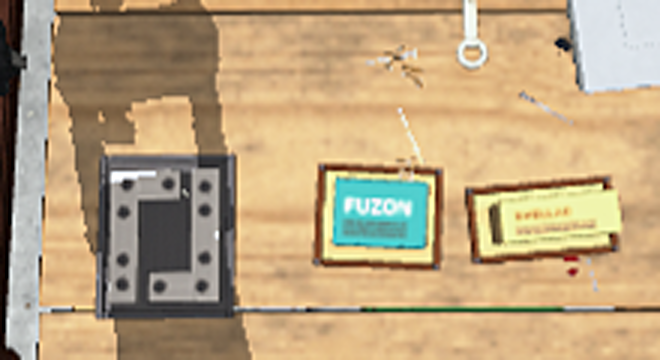

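Both squares lie flat and nested in the tray at (150,225) in the side crop. The low carton (355,230) and tall carton (530,265) stand inside their rims, with top heights matching the frame floor plus each box's size.

```bash
python3 -c "from plant import manip; print(manip.job_done())"
```

```text
the job is handed in; nothing more can be done
None
```

The job is handed in, at about 30 s of the 112 s allowed: both squares lie flat and nested in the tray, each carton stands fully down in its own frame, and the gripper is open and clear of everything.

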